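Slide the locked grow lamp over the bean seedlings

ROBOT

A 6-joint arm with a two-finger parallel gripper is mounted at the origin on the work surface. World frame = base frame: x ahead of the robot, y to its left, z up, the work surface at z = 0. Lengths are in m, angles in degrees, forces in N, time in s.
With the tool pointing down it reaches from about 0.4 to 0.825 m from the base axis. Payload 7 kg.
Tool frame: the origin (TCP) lies at the very end of the fingers, on their centre line; the grasp point (between the pads) lies 19 mm behind it; x points along the fingers, z is the direction in which the jaws open and shut, and the axes are right-handed (so a half turn about x gives the same grasp; the last joint's range is limited). The gripper opens to 88 mm and grips with 3 to 60 N. Pads are 19 mm wide; open, the fingers measure 130 mm over their backs; the gripper's body (78 mm by 193 mm) begins 47 mm behind the grasp point.
Start: joints at [79.876, 20.546, 0.682, 0, -70.136, -16.507], TCP at [0.303, 0.603, 0.227] pointing down, gripper open.
Joint ranges: [-176.03, 176.03], [-82.01, 121.73], [-58.28, 71.71], [-173.87, 95.51], [-174.79, -0.11], [-173.66, 173.66]. Speed limits (degrees/s): [136.94, 136.94, 172.46, 180, 180, 180].

INTERFACE

Orientations are given as [roll, pitch, yaw] about the fixed x, y, z axes, in that order (R = Rz(yaw) Ry(pitch) Rx(roll)).
In Python, from plant import * gives the robot as it stands.
- The arm moves only by the tool arm_command, never from a script. Its argument "commands" is one flat list of numbers, 5 for each row, row after row: the shift along the tool's x, y, z in mm, then the turn about the tool's x in degrees, then the opening in per cent of the stroke, from 0 (shut) to 100 (fully open). A call has 1 to 5 rows; each row shifts and turns the pose as measured when the row begins, along the tool's axes as they then stand; what a row does not reach is not made up. A row lasts 1/8 s, in which the tool goes at most 62.5 mm and 10.7 degrees, less where a joint would pass 70% of its speed; a pose out of reach is approached as far as the arm can. A call is refused whole if a number of a shift passes 62.5 or a number of a turn 10.7, either way. A call with a gripper value outside its range is refused whole. The fingers move at their own pace and stop on an object; the grip force is fixed at half the most. Time passes only in rows, so rows that do not move let the fingers close. It gives the time, the measured TCP pose, the force and the opening at its end, in the units of the state.
- get_obs(): the state, without advancing time (a new reading comes with each control period).
- snapshot(name): name is "side" or "top"; returns a dict with "frame" (420x560x3 uint8, blue, green, red), "fov_y" (degrees; the focal length in pixels is half the picture's height over the tangent of half this angle, whatever the lens; pixels are square), "cx", "cy" (the principal point, pixels), "world_to_cam" (4x4, takes a point from world to camera coordinates). Camera axes: x right, y up, looking along -z (the intrinsics and any distortion apply to the point x, -y, -z); pixel columns grow to the right and rows downward; lengths in m; the calibration is good to about 2 mm. A picture is of the moment at which its call begins. There is no depth.
- close_job(): hands the job in, once; it reports no verdict.
The state is a dict: "clock": time; "joint_pos": joint angles; "qvel": joint speeds; "tau": joint torques, N m; "tool_pos": TCP position; "orientation": TCP orientation; "force": force on the tool from outside, world axes, zero at the start; "moment": the same for the moment, N m; "opening": finger opening in m.
Only numpy, scipy, OpenCV 4.12 (cv2) and the standard library are available. Lean on these libraries where they do the work, as an engineer would, in place of code of your own. Each camera call takes 0.05 s, during which the arm holds its last target. There are 200 camera calls.

TASK

Move the grow lamp over the tray of bean seedlings: with your fingertips press down the orange lock button on top of the lamp's carriage, keep it held down while you push the carriage along its rail until it rests against the red end stop on the beans' side, then let the button spring up so that the lamp is locked there, and draw clear. Only press and push, without forcing anything, and leave the plants and the spray bottle where they stand.

Things in the scene. Friction and masses are not known exactly. Their poses are not given: they have to be found in the camera images.
- stand: Grow-light portal fixed to the table: two aluminium posts 600 mm apart, and on them a 30 mm square rail. Origin: on the table midway between the posts; y along the rail, x across it, z up. The rail's centre line is 260 mm high, from y = -315 to +315 mm; a red end-stop collar (42 x 20 x 42 mm, black screw on its -x side) sits near each end.
- stop_left (a point): Centre of the inner face of the red end stop on the stand's +y side, on the rail's centre line (y = +215 mm in the stand's frame). The carriage's end face meets this face.
- stop_right (a point): Centre of the inner face of the red end stop on the stand's -y side, on the rail's centre line (y = -215 mm in the stand's frame).
- carriage (a joint): Position of the lamp carriage along the rail, m: 0 mid-rail, growing towards the stand's +y; +0.160 at the left stop, -0.160 at the right. Starts near the middle, locked: the button's pawl sits in a toothed rack (10 mm pitch) under the rail, leaving 1 to 2 mm of play. With the button down it slides at about 1 N; let go, it catches in the nearest gap (each stop has one).
- carriage_center (a point): Centre of the carriage, on the rail's centre line: a black saddle 110 mm long along the rail, 60 mm across, top plate 26.5 mm above this point. At each end of the plate stands a cross ledge, 14 mm long along the rail, 52 wide, 24 high, that fingertips may push against; between the ledges lies a well 78 mm long with the lock button in it.
- lamp_center (a point): Centre of the shining underside of the white lamp panel that hangs under the carriage (240 mm across the rail, 120 mm along it, with cooling fins): 67 mm under the carriage centre, about 193 mm above the table.
- lock_button (a joint): How far the lock button is pressed, in m: 0 up (locked), 0.014 at the bottom. It moves straight down and springs up by itself: it starts to move at about 3 N, needs about 5 N at 9 mm, then meets a rubber bumper, about 15 N at the bottom. The carriage is free while it is pressed by more than 7 mm.
- button_top (a point): Centre of the top face of the lock button, a ribbed orange paddle 58 mm along the rail and 42 mm across, in the middle of the carriage's well; 40.5 mm above the carriage centre (about 300 mm above the table) when up. The ledges stand 10 mm above it when it is up, 20 mm when it is 10 mm down. It travels with the carriage.
- beans: Tray of bean seedlings: blue tray 170 x 150 x 22 mm with four frosted cups (68 mm wide, 85 mm high) of leafy bean plants, up to 175 mm high in all; loose, 0.8 kg. Origin: centre of its underside. It stands under the rail, about 160 mm to one side of the rail's middle.
- dish: Clear round dish, 180 mm across and 36 mm high, with pebbles and carrot tops, up to 100 mm high in all; loose. Origin: centre of its underside. It stands under the rail on the other side of the middle from the beans.
- spray: White spray bottle, 76 mm across, 190 mm high, loose, on the far side of the portal. Origin: centre of its underside.
- potato: Sweet potato sprouting in a clear cup, 82 mm across, about 150 mm high, loose, on the far side of the portal. Origin: centre of its underside.
Not all that is in view belongs to the job. Of the things like the beans, leave any that is yellow; of the rest the smaller one is meant.

How it is judged:
By the outcome, as a careful person would: the job done as asked, in the order asked, and still so for the second after the job is handed in, with the robot touching nothing.
It also fails if it takes over 38 s, if anything falls off the work surface, if the arm or the gripper's body presses on something with over 40 N, if the wrist force passes 120 N, or if a joint passes its speed limit or range.

## Working session

There is one attempt and no reset: what is moved stays moved. The work goes in short steps, Python scripts to look and compute and a tool call to move; the robot and the scene stay as the last step left them, time stands still between calls to the robot, and variables do not carry over. Pictures are saved under pics/ and viewed, about 8 in all and at most 12, crops included, and the job is handed in when it is done.

Besides the shell and the picture viewer there is one more tool, called after "Emit:" as a command line: name --argument value ..., lists and objects as JSON in quotes. arm_command: Moves the arm, as the interface text tells. Its arguments: {"type":"object","properties":{"commands":{"type":"array"}},"required":["commands"]}

```bash
ls; mkdir -p pics; python3 - <<'E'
from plant import *
import cv2,numpy as np
o=get_obs();print(o)
for n in("side","top"):
    s=snapshot(n);cv2.imwrite(f"pics/{n}0.png",s["frame"])
    print(n,{k:(np.round(v,4).tolist() if hasattr(v,'tolist') else v) for k,v in s.items() if k!="frame"})
E
```

```text
pics
{'clock': 0.0, 'joint_pos': array([ 7.98740523e+01,  2.05922199e+01,  6.33248369e-01, -2.13678083e-02,
       -7.01352209e+01, -1.65082800e+01]), 'qvel': array([-0.05409887,  0.04509195,  0.11470507,  0.00588621,  0.10907301,
        0.0429509 ]), 'tau': array([-1.38759264e-03, -5.82715845e+01,  2.93074769e+01,  6.99772239e+00,
        7.13321962e-03, -1.78126411e-04]), 'tool_pos': array([0.30237999, 0.60292974, 0.22560591]), 'orientation': array([   4.47167237,   89.90368881, -112.16983261]), 'force': array([-0.71001386, -0.32681595,  0.12901774]), 'moment': array([ 0.04177173,  0.02492784, -0.01961213]), 'opening': 0.08759169822893789}
side {'fov_y': 51.89111436119914, 'cx': 275.6346568914124, 'cy': 210.95832055797374, 'world_to_cam': [[0.9818, 0.1896, -0.0116, -0.4483], [-0.1683, 0.8964, 0.4101, 0.0924], [0.0882, -0.4006, 0.912, -1.5521], [0.0, 0.0, 0.0, 1.0]]}
top {'fov_y': 49.458714591209485, 'cx': 285.97879063605944, 'cy': 203.96989499091563, 'world_to_cam': [[0.0013, -0.9999, 0.0106, -0.1075], [0.9887, 0.0029, 0.15, -0.5112], [-0.15, 0.0102, 0.9886, -1.318], [0.0, 0.0, 0.0, 1.0]]}
```

View pics/side0.png

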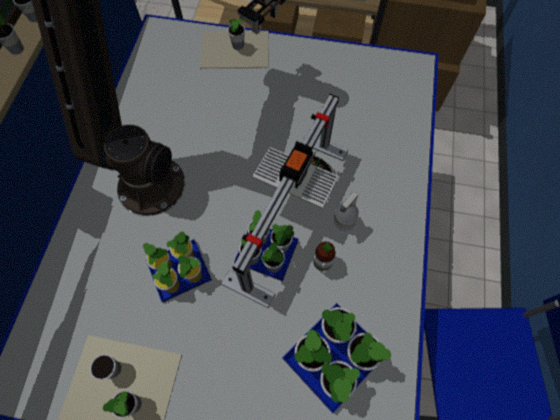

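View pics/top0.png

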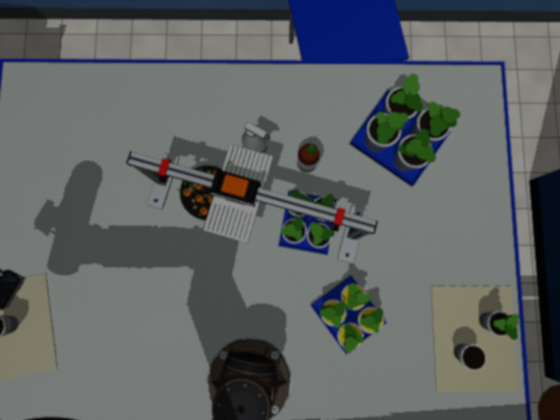

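The top view shows the portal with its red stops at (165,167) and (340,216) and the orange button at (235,186). There are three bean-like trays: yellow cups at (348,315), which I leave; a large tray at (405,130), off the rail; and a smaller blue tray at (310,220) under the rail, which is the one meant. So the target stop is the right-hand one, world −y. In the side view the stops are at (321,117) and (253,240), with the button at (296,160).

```bash
cat > h.py <<'E'
from plant import *
import cv2,numpy as np
from scipy.optimize import least_squares
def K(s):
    f=s["frame"].shape[0]/2/np.tan(np.radians(s["fov_y"]/2)); return f
def proj(s,P):
    p=np.c_[np.atleast_2d(P),np.ones(len(np.atleast_2d(P)))]@s["world_to_cam"].T
    f=K(s); return np.c_[s["cx"]+f*p[:,0]/-p[:,2], s["cy"]+f*p[:,1]/p[:,2]]
def tri(ss,us):
    return least_squares(lambda X:np.concatenate([proj(s,X)[0]-u for s,u in zip(ss,us)]),[.6,0,.27])
def atz(s,u,z):
    r=least_squares(lambda X:proj(s,[X[0],X[1],z])[0]-u,[.6,0]).x; return r
def blobs(s,lo,hi,amin=15):
    h=cv2.cvtColor(s["frame"],cv2.COLOR_BGR2HSV); m=cv2.inRange(h,np.array(lo),np.array(hi))
    n,_,st,c=cv2.connectedComponentsWithStats(m)
    return [(c[i].round(1).tolist(),st[i].tolist()) for i in range(1,n) if st[i,4]>=amin]
E
python3 - <<'E'
from h import *
S={n:snapshot(n) for n in("side","top")}
for n,s in S.items():
    print(n,"red",blobs(s,(0,190,120),(5,255,255)),"or",blobs(s,(6,200,120),(16,255,255),40))
for a,b in (((296,160),(235,186)),((321,117),(165,167)),((253,240),(340,216))):
    r=tri([S["side"],S["top"]],[a,b]);print(r.x.round(4),r.fun.round(1))
im=S["top"]["frame"][130:260,120:390];im2=S["side"]["frame"][80:310,200:360]
a=cv2.resize(im,None,fx=2.2,fy=2.2,interpolation=2);b=cv2.resize(im2,None,fx=1.25,fy=1.25,interpolation=2)
c=np.zeros((max(a.shape[0],b.shape[0]),a.shape[1]+b.shape[1],3),np.uint8);c[:a.shape[0],:a.shape[1]]=a;c[:b.shape[0],a.shape[1]:]=b
cv2.imwrite("pics/crop1.png",c)
E
```

```text
side red [([321.6, 116.0], [316, 113, 12, 7, 40]), ([253.5, 239.2], [247, 235, 14, 10, 65])] or [([295.9, 159.7], [287, 151, 19, 19, 206])]
top red [([163.2, 166.6], [159, 160, 9, 15, 84]), ([339.1, 216.2], [335, 209, 9, 16, 91])] or [([234.3, 185.3], [222, 176, 25, 20, 335])]
[0.5156 0.0193 0.3006] [-0.2  0.1 -0.1 -0.1]
[0.5646 0.1928 0.2856] [ 0.2 -0.1  0.1  0.1]
[ 0.4446 -0.2356  0.2824] [ 0.4 -0.1  0.2  0.3]
```

View pics/crop1.png

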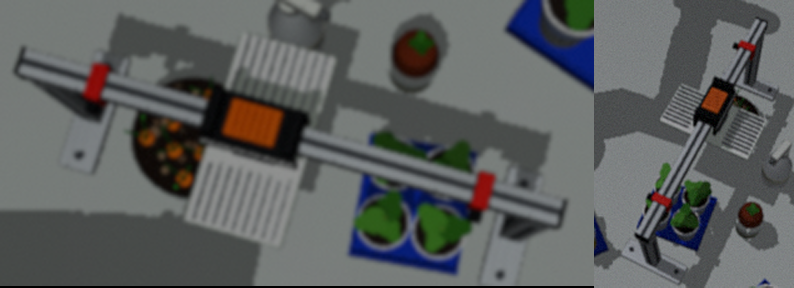

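The choice holds. The crop shows green beans in the small blue tray under the rail, and the button in its well. The stops come out 445 mm apart (450 expected) and the button top at z = 0.3006 (0.300 expected). Next I work out the first moves.

```bash
cat >> h.py <<'E'
from scipy.spatial.transform import Rotation as Ro
A=np.array([.5646,.1928]);B=np.array([.4446,-.2356])
d=(B-A)/np.linalg.norm(B-A); n=np.array([-d[1],d[0]])   # d: along rail to beans
BT=np.array([.5156,.0193])
def go(P):
    o=get_obs();R=Ro.from_euler('xyz',o["orientation"],degrees=True)
    Rm=R.as_matrix();D=R.inv().apply(np.array(P)-o["tool_pos"])*1000
    best=None
    for sg in(1,-1):
        t=R.inv().apply([*(sg*n),0]);a=np.degrees(np.arctan2(-t[1],t[2]))
        if best is None or abs(a)<abs(best):best=a
    print("t",round(o["clock"],2),"pos",o["tool_pos"].round(4),"F",o["force"].round(1),"open",round(o["opening"],4))
    print("delta tool mm",D.round(1),"turn",round(best,1),"j",o["joint_pos"].round(0)); print("axes x,y,z (cols)\n",Rm.round(3))
    rel=o["tool_pos"][:2]-BT;print("along,across mm",(rel@d*1000).round(1),(rel@n*1000).round(1))
E
python3 - <<'E'
from h import *
print(d,n)
go([*(BT+d*.020),.36])
E
```

```text
[-0.26972997 -0.962936  ] [ 0.962936   -0.26972997]
t 0.2 pos [0.3025 0.6031 0.226 ] F [ 0.4 -1.1  0.4] open 0.0879
delta tool mm [-133.5  456.1  446.1] turn 79.0 j [ 80.  21.   1.  -0. -70. -17.]
axes x,y,z (cols)
 [[-0.     0.894 -0.448]
 [-0.001 -0.448 -0.894]
 [-1.     0.     0.001]]
along,across mm -504.7 -362.7
```

Emit:
arm_command --commands '[-50,0,0,-5.5,0,-50,0,0,-5.5,0,-40,0,0,0,0]'

```text
clock: 0.57
tool_pos: [0.3018, 0.6016, 0.3643]
orientation: [-2.3, 89.4, -107.6]
force: [-0.3, 0.8, 0.4]
opening: 0.0631
```

```bash
python3 - <<'E'
from h import *
go([*(BT+d*.005),.36])
E
```

```text
t 0.57 pos [0.3018 0.6016 0.3643] F [-0.3  0.8  0.4] open 0.0631
delta tool mm [  9.8 359.7 510.3] turn -89.6 j [ 80.  18.  15.  -0. -87.  -5.]
axes x,y,z (cols)
 [[-0.003  0.965 -0.264]
 [-0.011 -0.264 -0.965]
 [-1.    -0.     0.011]]
along,across mm -503.0 -362.9
```

Emit:
arm_command --commands '[0,34,48,0,0,0,34,48,0,0,0,34,48,0,0,0,34,48,0,0,0,34,48,0,0]'

```text
clock: 1.2
tool_pos: [0.4041, 0.3219, 0.3679]
orientation: [1.4, 89.6, -103.6]
force: [-0.3, 0.2, 0.2]
opening: 0.0128
```

Emit:
arm_command --commands '[0,34,48,0,0,0,34,48,0,0,0,34,48,0,0,0,34,48,0,0]'

```text
clock: 1.7
tool_pos: [0.4866, 0.0936, 0.37]
orientation: [14.7, 89.7, -90.1]
force: [0.3, 0.3, -0.2]
opening: 0.0006
```

```bash
python3 - <<'E'
from h import *
go([*(BT+d*.005),.345])
E
```

```text
t 1.7 pos [0.4866 0.0936 0.37  ] F [ 0.3  0.3 -0.2] open 0.0006
delta tool mm [25.5 47.  69.3] turn -89.2 j [ 34.  -0.  -7.   0. -84.  41.]
axes x,y,z (cols)
 [[-0.     0.967 -0.256]
 [-0.005 -0.256 -0.967]
 [-1.     0.001  0.005]]
along,across mm -63.7 -48.0
```

Emit:
arm_command --commands '[0,24,35,0.5,0,0,23,34,0,0,12,0,0,0,0,12,0,0,0,0]'

```text
clock: 2.2
tool_pos: [0.5148, 0.0082, 0.346]
orientation: [28.0, 89.7, -77.8]
force: [0.6, -0.5, -1.1]
opening: 0.0008
```

```bash
python3 - <<'E'
from h import *
go([*(BT+d*.01),.305])
S={n:snapshot(n) for n in("side","top")}
o=get_obs();u={n:proj(s,o["tool_pos"])[0] for n,s in S.items()};print(u)
t=[]
for n in("side","top"):
    x,y=(265,130) if n=="side" else (195,150)
    c=S[n]["frame"][y:y+80,x:x+80].copy();c=cv2.resize(c,None,fx=5,fy=5,interpolation=2)
    p=tuple(int(v) for v in (u[n]-[x,y])*5);cv2.circle(c,p,4,(255,0,255),1);t.append(c)
cv2.imwrite("pics/near.png",np.hstack(t))
E
```

```text
t 2.2 pos [0.5148 0.0082 0.346 ] F [ 0.6 -0.5 -1.1] open 0.0008
delta tool mm [41.  -2.3 -1.1] turn 89.9 j [ 23.   2.  -8.   0. -81.  51.]
axes x,y,z (cols)
 [[ 0.001  0.963 -0.271]
 [-0.005 -0.271 -0.963]
 [-1.     0.002  0.004]]
along,across mm 11.0 2.2
{'side': array([295.12823321, 154.93459115]), 'top': array([237.6063799 , 182.85329532])}
```

View pics/near.png

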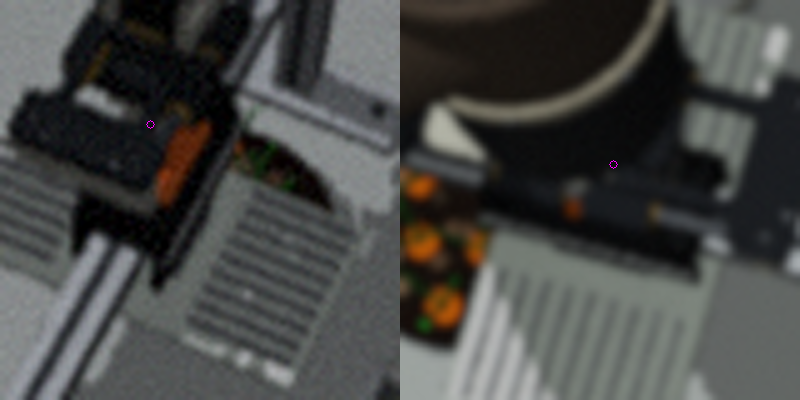

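The side crop shows the closed gripper over the well, and the projected tip at (150,125) falls on the button's middle. The rest of the button is visible beside it. I descend slowly.

Emit:
arm_command --commands '[18,-2,0,0,0,14,0,0,0,0,6,0,0,0,0,4,0,0,0,0]'

```text
clock: 2.8
tool_pos: [0.5123, 0.0116, 0.3028]
orientation: [23.3, 89.7, -82.1]
force: [-0.1, -0.1, -0.0]
opening: 0.0003
```

Emit:
arm_command --commands '[3,0,0,0,0,3,0,0,0,0]'

```text
clock: 3.05
tool_pos: [0.5125, 0.0117, 0.2975]
orientation: [31.6, 89.7, -73.7]
force: [-3.4, 0.4, 3.8]
opening: 0.0003
```

```bash
python3 - <<'E'
from h import *
go([*(BT+d*.018),.290])
E
```

```text
t 3.05 pos [0.5125 0.0117 0.2975] F [-3.4  0.4  3.8] open 0.0003
delta tool mm [7.6 0.8 9.8] turn -89.7 j [ 24.   3. -13.   0. -74.  51.]
axes x,y,z (cols)
 [[ 0.002  0.964 -0.264]
 [-0.005 -0.264 -0.964]
 [-1.     0.003  0.005]]
along,across mm 8.2 -0.9
```

Emit:
arm_command --commands '[3,0,0,0,0,3,0,0,0,0]'

```text
clock: 3.3
tool_pos: [0.5125, 0.0116, 0.2921]
orientation: [41.1, 89.7, -64.3]
force: [-2.6, 0.5, 4.3]
opening: 0.0002
```

Emit:
arm_command --commands '[2,0,0,0,0,1,0,0,0,0]'

```text
clock: 3.55
tool_pos: [0.5125, 0.0116, 0.2895]
orientation: [47.5, 89.7, -57.9]
force: [-4.9, 1.3, 8.4]
opening: 0.0007
```

Emit:
arm_command --commands '[0,-0.5,3,0,0,0,0,4,0,0,0,0,4,0,0]'

```text
clock: 3.92
tool_pos: [0.5096, 0.0014, 0.2907]
orientation: [68.3, 89.6, -37.0]
force: [-4.0, 1.6, 5.4]
opening: 0.0001
```

```bash
python3 - <<'E'
from h import *
go([*(BT+d*.21),.290])
E
```

```text
t 3.92 pos [0.5096 0.0014 0.2907] F [-4.   1.6  5.4] open 0.0001
delta tool mm [  1.2  -0.3 191.2] turn -89.7 j [ 23.   2. -14.   0. -73.  52.]
axes x,y,z (cols)
 [[ 0.005  0.965 -0.264]
 [-0.004 -0.264 -0.965]
 [-1.     0.006  0.002]]
along,across mm 18.8 -0.9
```

Emit:
arm_command --commands '[0.8,-0.5,5,0,0,0.4,0,6,0,0,0.4,0,6,0,0,0.4,0,6,0,0]'

```text
clock: 4.42
tool_pos: [0.5034, -0.0208, 0.2901]
orientation: [84.3, 89.5, -21.0]
force: [-4.1, 2.4, 7.2]
opening: 0.0002
```

```bash
python3 - <<'E'
from h import *
go([*(BT+d*.21),.290])
S={n:snapshot(n) for n in("side","top")}
t=[]
for n in("side","top"):
    x,y=(235,110) if n=="side" else (205,150)
    t.append(cv2.resize(S[n]["frame"][y:y+100,x:x+100],None,fx=4,fy=4,interpolation=2))
cv2.imwrite("pics/push.png",np.hstack(t))
E
```

```text
t 4.42 pos [ 0.5034 -0.0208  0.2901] F [-4.1  2.4  7.2] open 0.0002
delta tool mm [  0.2  -0.2 168.1] turn -89.6 j [ 20.   2. -15.   0. -73.  54.]
axes x,y,z (cols)
 [[ 0.008  0.965 -0.263]
 [-0.003 -0.263 -0.965]
 [-1.     0.008  0.001]]
along,across mm 41.9 -0.9
```

View pics/push.png

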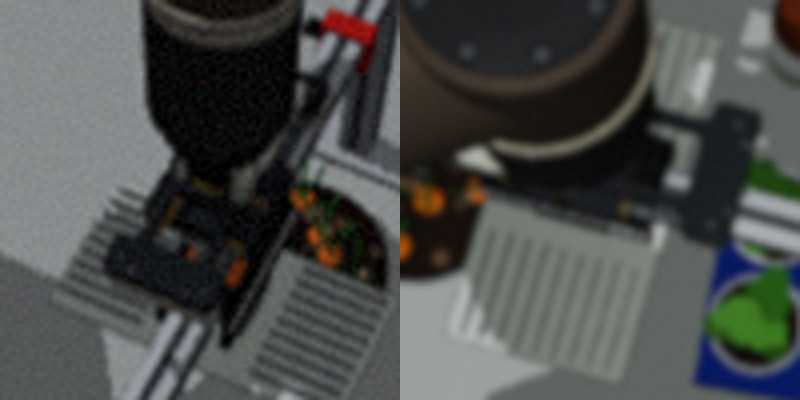

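The carriage is moving with the hand: the lamp has slid along and the button is held down, with a push of about 1.2 N. I carry on.

Emit:
arm_command --commands '[0.4,-1,7,0,0,0.4,0,8,0,0,0.4,0,8,0,0,0.4,0,8,0,0,0.4,0,8,0,0]'

```text
clock: 5.15
tool_pos: [0.4927, -0.0592, 0.2901]
orientation: [92.3, 89.3, -13.0]
force: [-3.5, 2.3, 7.4]
opening: 0.0001
```

```bash
python3 - <<'E'
from h import *
go([*(BT+d*.21),.290])
E
```

```text
t 5.15 pos [ 0.4927 -0.0592  0.2901] F [-3.5  2.3  7.4] open 0.0001
delta tool mm [  0.    0.  128.2] turn -89.6 j [ 16.   1. -16.   0. -73.  59.]
axes x,y,z (cols)
 [[ 0.011  0.965 -0.263]
 [-0.003 -0.263 -0.965]
 [-1.     0.012 -0.   ]]
along,across mm 81.8 -0.9
```

Emit:
arm_command --commands '[0.4,-0.5,8,0,0,0.4,0,9,0,0,0.4,0,9,0,0,0.4,0,9,0,0,0.4,0,9,0,0]'

```text
clock: 5.78
tool_pos: [0.4803, -0.1029, 0.29]
orientation: [94.7, 89.2, -10.5]
force: [-4.0, 3.1, 6.5]
opening: 0.0003
```

Emit:
arm_command --commands '[0.4,0,9,0,0,0.4,0,9,0,0,0.4,0,9,0,0,0.4,0,9,0,0,0.4,0,8,0,0]'

```text
clock: 6.4
tool_pos: [0.4677, -0.1474, 0.29]
orientation: [92.3, 89.1, -12.9]
force: [-3.7, 1.9, 7.3]
opening: 0.0004
```

```bash
python3 - <<'E'
from h import *
go([*(BT+d*.21),.290])
E
```

```text
t 6.4 pos [ 0.4677 -0.1474  0.29  ] F [-3.7  1.9  7.3] open 0.0004
delta tool mm [-0.   0.9 36.6] turn -89.6 j [  6.   0. -17.   0. -72.  69.]
axes x,y,z (cols)
 [[ 0.015  0.965 -0.262]
 [-0.003 -0.262 -0.965]
 [-1.     0.015 -0.001]]
along,across mm 173.4 -1.1
```

Emit:
arm_command --commands '[0.4,0,7,0,0,0.4,0,7,0,0,0.4,0,6,0,0,0.4,0,5,0,0]'

```text
clock: 6.9
tool_pos: [0.4604, -0.1733, 0.2901]
orientation: [88.4, 89.1, -16.8]
force: [-3.2, 1.9, 7.5]
opening: 0.0005
```

Emit:
arm_command --commands '[0.3,0,4,0,0,0.3,0,4,0,0,0.3,0,3,0,0]'

```text
clock: 7.28
tool_pos: [0.4585, -0.1845, 0.2906]
orientation: [91.0, 88.9, -14.2]
force: [-0.2, 3.6, 5.9]
opening: 0.0004
```

```bash
python3 - <<'E'
from h import *
go([*(BT+d*.218),.290])
E
```

```text
t 7.28 pos [ 0.4585 -0.1845  0.2906] F [-0.2  3.6  5.9] open 0.0004
delta tool mm [ 0.6 -0.   6.3] turn -89.6 j [  1.   0. -16.   0. -72.  73.]
axes x,y,z (cols)
 [[ 0.019  0.965 -0.263]
 [-0.005 -0.263 -0.965]
 [-1.     0.02  -0.   ]]
along,across mm 211.7 -0.0
```

Resistance along the rail is rising to 3.5 N. I continue in small steps until the ledge and the stop are both felt.

Emit:
arm_command --commands '[0.5,0,2.5,0,0,0.3,0,2.5,0,0,0.2,0,2.5,0,0]'

```text
clock: 7.65
tool_pos: [0.4591, -0.1914, 0.291]
orientation: [96.2, 88.5, -9.1]
force: [-0.3, 3.8, 4.3]
opening: 0.0005
```

```bash
python3 - <<'E'
from h import *
go([*(BT+d*.218),.290])
S={n:snapshot(n) for n in("side","top")}
t=[]
for n in("side","top"):
    x,y=(215,170) if n=="side" else (270,160)
    t.append(cv2.resize(S[n]["frame"][y:y+100,x:x+100],None,fx=4,fy=4,interpolation=2))
cv2.imwrite("pics/push2.png",np.hstack(t))
E
```

```text
t 7.65 pos [ 0.4591 -0.1914  0.291 ] F [-0.3  3.8  4.3] open 0.0005
delta tool mm [ 0.9 -2.5 -0.1] turn -89.6 j [  0.   0. -16.   0. -72.  74.]
axes x,y,z (cols)
 [[ 0.026  0.965 -0.263]
 [-0.004 -0.263 -0.965]
 [-1.     0.026 -0.003]]
along,across mm 218.1 2.4
```

View pics/push2.png

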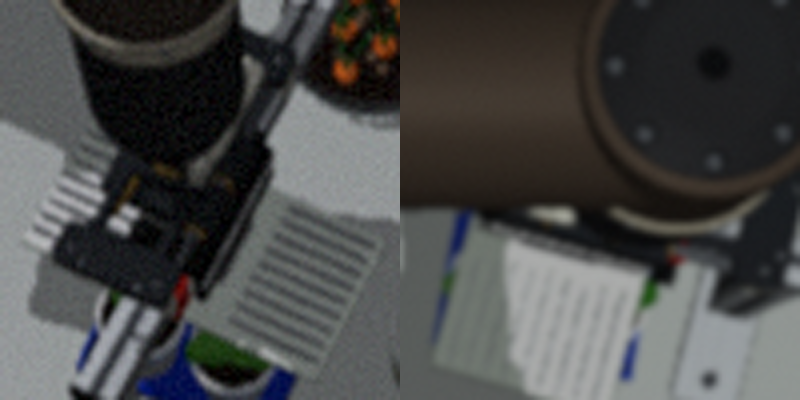

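The carriage's end now sits close to the red stop: side crop near (180,300), top crop near (675,255). I press a little deeper and push on gently to confirm hard contact.

Emit:
arm_command --commands '[1.2,-1,2,0,0,0.6,-1,2,0,0,0.2,0,2,0,0]'

```text
clock: 8.12
tool_pos: [0.4589, -0.1939, 0.2903]
orientation: [106.6, 88.1, 1.4]
force: [-3.2, 17.2, 10.8]
opening: 0.0004
```

```bash
python3 - <<'E'
from h import *
go([*(BT+d*.218),.290])
E
```

```text
t 8.12 pos [ 0.4589 -0.1939  0.2903] F [-3.2 17.2 10.8] open 0.0004
delta tool mm [ 0.2 -2.9 -2.6] turn -89.5 j [ -0.   0. -16.  -0. -72.  75.]
axes x,y,z (cols)
 [[ 0.034  0.964 -0.262]
 [ 0.001 -0.262 -0.965]
 [-0.999  0.032 -0.01 ]]
along,across mm 220.6 2.9
```

The hand has stalled at about 17 N along the rail, so the carriage is firmly against the stop. I lift straight up with a slight forward bias.

Emit:
arm_command --commands '[-3,0,0.5,0,0,-5,0,0.3,0,0,-6,0,0,0,0,-20,0,0,0,0]'

```text
clock: 8.62
tool_pos: [0.4574, -0.1942, 0.3237]
orientation: [108.5, 88.1, 3.3]
force: [0.1, -0.3, 0.2]
opening: 0.0006
```

Emit:
arm_command --commands '[-40,0,0,0,0,-50,0,0,0,0,-30,-40,0,0,0,0,-50,-30,0,0,0,-50,-30,0,0]'

```text
clock: 9.25
tool_pos: [0.3336, -0.1013, 0.4424]
orientation: [103.8, 88.5, -1.9]
force: [0.2, 2.2, 0.8]
opening: 0.0005
```

```bash
python3 - <<'E'
from h import *
go([*(BT+d*.218),.290])
S={n:snapshot(n) for n in("side","top")}
cv2.imwrite("pics/fin.png",S["side"]["frame"]);
t=[]
for n in("side","top"):
    print(n,"red",blobs(S[n],(0,190,120),(5,255,255)),"or",blobs(S[n],(6,200,120),(16,255,255),40))
    x,y=(215,170) if n=="side" else (270,160)
    t.append(cv2.resize(S[n]["frame"][y:y+100,x:x+100],None,fx=4,fy=4,interpolation=2))
cv2.imwrite("pics/end.png",np.hstack(t))
E
```

```text
t 9.25 pos [ 0.3336 -0.1013  0.4424] F [0.2 2.2 0.8] open 0.0005
delta tool mm [155.7 138.9  53.6] turn 89.9 j [ 17. -18. -12.   0. -94.  57.]
axes x,y,z (cols)
 [[ 0.026  0.962 -0.271]
 [-0.001 -0.271 -0.963]
 [-1.     0.026 -0.006]]
along,across mm 165.2 -142.7
side red [([321.9, 116.3], [316, 113, 12, 7, 42]), ([252.8, 240.7], [247, 238, 12, 7, 29])] or []
top red [([163.4, 166.8], [159, 160, 10, 15, 96]), ([340.4, 216.5], [338, 209, 6, 16, 48])] or [([323.7, 208.0], [321, 203, 6, 11, 48])]
```

View pics/end.png

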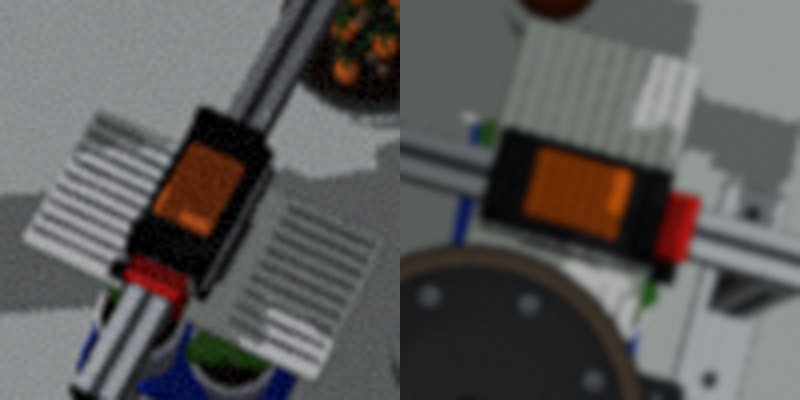

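The carriage's end touches the red stop, with the button at side pixel (265,218) and top pixel (314.5,208.5). Next I check the button height, the gap to the stop, and that the plants have not moved.

```bash
python3 - <<'E'
from h import *
S={n:snapshot(n) for n in("side","top")};c={}
for n,w in(("side",(250,195,35,40)),("top",(298,190,35,40))):
    b=blobs({"frame":S[n]["frame"][w[1]:w[1]+w[3],w[0]:w[0]+w[2]]},(5,150,50),(18,255,255),40);print(n,b)
    m=max(b,key=lambda q:q[1][4]);c[n]=np.array(m[0])+w[:2]
r=tri([S["side"],S["top"]],[c["side"],c["top"]]);print(r.x,r.fun.round(1),"travel",(r.x[:2]-BT)@d,"to stop collar",(B-r.x[:2])@d)
x=r.x[:2]; print("button xy at z=.300 / .290 from top:",[((B-atz(S["top"],c["top"],z))@d).round(4) for z in(.3,.29)])
o=[cv2.imread(f"pics/{n}0.png") for n in("side","top")]
cv2.imwrite("pics/cmp.png",cv2.resize(np.vstack([np.hstack([o[0][170:320,220:380],S["side"]["frame"][170:320,220:380]]),np.hstack([o[1][110:260,230:390],S["top"]["frame"][110:260,230:390]])]),None,fx=1.9,fy=1.9))
E
```

```text
side [([14.2, 22.0], [3, 11, 23, 23, 317])]
top [([16.5, 17.9], [3, 7, 28, 23, 464])]
[ 0.4622328  -0.17210395  0.30087296] [ 0.1 -0.   0.   0.1] travel 0.19870448501215948 to stop collar 0.06589872967885278
button xy at z=.300 / .290 from top: [np.float64(0.066), np.float64(0.0657)]
```

View pics/cmp.png

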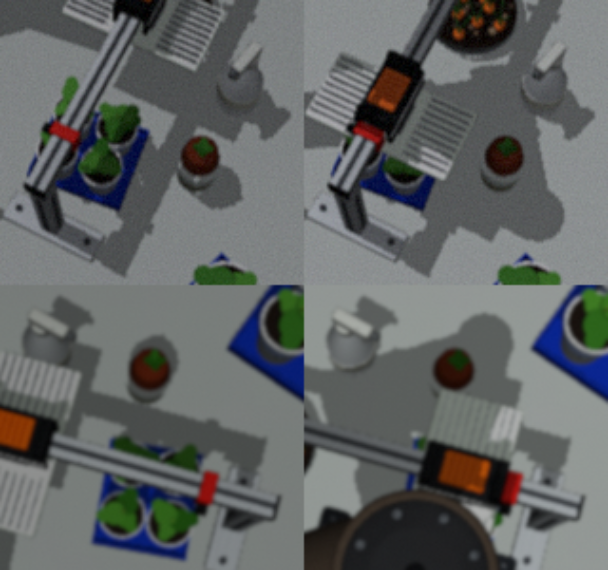

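Before and after match: beans, spray and potato stand where they did. The button is up (z = 0.301), and its centre is 65.9 mm from the collar centre (65 expected). One settling move, then I hand in.

Emit:
arm_command --commands '[0,0,0,0,0,0,0,0,0,0]'

```text
clock: 9.7
tool_pos: [0.3352, -0.1019, 0.4426]
orientation: [103.0, 88.5, -2.5]
force: [0.0, 0.2, -0.4]
opening: 0.0005
```

```bash
python3 -c "
from plant import *
o=get_obs();print(o['clock'],o['force'],o['tool_pos']);print(close_job())"
```

```text
9.7 [ 0.00606267  0.20457924 -0.38435946] [ 0.33516093 -0.10188693  0.44258579]
the job is handed in; nothing more can be done
None
```

The lamp is over the bean tray, resting against the red end stop on that side with the lock button up. I handed the job in at 9.7 s.

I pressed the button down with the closed fingertips and held it about 9–11 mm down while the carriage slid about 199 mm. I stopped when the hand stalled at about 17 N along the rail, then lifted straight up and drew clear.

- **At the stop:** the button centre is 65.9 mm from the stop collar's centre, against 65 mm expected. That is within the roughly 2 mm the cameras are good for, so I could not rule out a gap of about 1 mm inside the lock's play.
- **Locked:** the button top is back at z = 0.301 m, which is its height when up. I did not test the lock by pushing on the carriage.
- **Surroundings:** the before and after pictures show the spray bottle, the potato and the large tray unmoved. The bean tray is partly hidden by the lamp; what shows of it is unmoved.
- **Robot clear:** the force reading was about 0 at the end.
- **Off plan:** there was about 4 N of sideways force during most of the push, and the tool tilted by about 2° near the stop. Neither showed any effect in the final pictures.

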